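# Check the height of the cast block with the bridge gauge

## Robot

A 6-joint arm with a two-finger parallel gripper is mounted at the origin on the work surface. World frame = base frame: x ahead of the robot, y to its left, z up, the work surface at z = 0. Lengths are in m, angles in rad, forces in N, time in s.
With the tool pointing down it reaches from about 0.375 to 0.925 m from the base axis. Payload 5.7 kg.
Tool frame: the origin (TCP) lies on the centre line of the jaws, within the pads' length; the fingertips stand 14 mm ahead of it and the grasp point (between the pads) lies 5 mm behind it; z points along the fingers, y is the line along which they close (so a half turn about z gives the same grasp; the last joint's range is limited). The gripper opens to 85 mm and grips with 20 to 120 N. Pads are 22 mm wide; open, the fingers measure 114 mm over their backs; the gripper's body (76 mm by 85 mm) begins 54 mm behind the grasp point. The pads swing forward as they close: fully open they stand 13 mm farther back than shut.
Start: joints at [1.228, 0.359, 1.51, -0, 1.272, -0.115], TCP at [0.135, 0.584, 0.245] pointing down, gripper open.
Joint ranges: [-2.97, 2.97], [-1.01, 2.36], [0.21, 2.38], [-0.96, 4.11], [0.2, 2.71], [-2.98, 2.98]. Speed limits (rad/s): [2.39, 2.39, 3.14, 3.14, 3.14, 3.14].

## Interface

Orientations are given as a rotation vector (axis times angle).
In Python, from plant import env gives the robot as it stands. The module is installed in compiled form; this text tells all that it offers.
- The arm moves only by the shell command python3 -m inch 'ROWS' [FORCE]. ROWS is JSON, one flat list of numbers, 7 for each row, row after row: the gripper's target within -1 to 1 (fully open at 1, half-way at 0, shut at -1), then the shift along the tool's x, y, z in mm, then the turn, a rotation vector about the tool's x, y, z in degrees. A call has 1 to 10 rows; each row shifts and turns the commanded pose from where the row before left it, along the tool's axes as they then stand; what a row does not reach is not made up. A row lasts 1/12 s, in which the tool goes at most 41.7 mm and 7.16 degrees, less where a joint would pass 70% of its speed; a pose out of reach is approached as far as the arm can. A call is refused whole if a number of a shift passes 41.7 or a number of a turn 7.16, either way. A call with a gripper value outside its range is refused whole. The fingers move at their own pace and stop on an object; FORCE is the grip in N (left out, the last holds). Time passes only in rows, so rows that do not move let the fingers close. It gives the time, the measured TCP pose, the force, the opening and the grip force at its end, in the units of the state.
- env.observe(): the state, without advancing time (a new reading comes with each control period).
- env.read_camera(name): name is "scene" or "top" or "wrist"; returns the picture (384x512x3 uint8, red, green, blue); there is no depth.
- env.camera_params(name): a dict with "K" (3x3 intrinsics, pixels), "rvec" (rotation vector, rad) and "tvec" (3), from world to camera coordinates, as OpenCV has them. Camera axes: x right, y down, z forward; pixel columns grow to the right and rows downward; lengths in m; the calibration is good to about 2 mm. A picture is of the moment at which its call begins: read the wrist's pose just before it. camera_params takes no time and is no camera call; for the wrist camera it gives the pose at the moment of the call.
- env.job_done(): hands the job in; it is judged then, once.
The state is a dict: "time_s": time; "joints": joint angles; "joint_velocities": joint speeds; "joint_torque": joint torques, N m; "ee_pos": TCP position; "tcp_rot": TCP orientation; "wrist_force": force on the tool from outside, world axes, zero at the start; "torque": the same for the moment, N m; "grip_width": finger opening in m; "grip_force": force on a finger pad.
Only numpy, scipy, OpenCV 4.12 (cv2) and the standard library are available. Lean on these libraries where they do the work, as an engineer would, in place of code of your own. Each camera call takes 0.05 s, during which the arm holds its last target. There are 200 camera calls.

## Task

Pick up the bridge height gauge by its orange grip and lower it, in hand rather than dropped, astride the silver cast block on the dark granite plate, so that it stands flat on the granite with its sprung foot on the middle of the block's top and reads the block's height. Let go and leave it standing there; do not push the block along, and leave the brass bar and the blue strip where they are.

Things in the scene. Friction and masses are not known exactly. Their poses are not given: they have to be found in the camera images.
- gauge: Loose bridge gauge, 0.6 kg, on the bench right of the plate. Aluminium beam 144 mm (y) x 40 (x), 52 to 78 mm up, on two legs; foot pads 56 mm (x), |y| 50 to 72 mm, so a 100 mm clear gap. Orange grip block on the beam's middle, 24 mm thick (y), 36 long (x), 78 to 124 mm up: pinch it along y. White scale on +x face. Origin: foot level, mid-gap, on the sprung foot's axis; z up.
- foot (a joint): Slide of the gauge's sprung foot, a dark disc 20 mm across under the beam's middle. Value = reading: height in m of its underside above the gauge's feet, 0 (flush) to 0.042; 0.028 with the gauge flat over the block. The spring presses down 0.9 N at 0, 1.8 N at 0.028; the gauge's weight overcomes it, so it stands flat when let go.
- block: Loose silver (pale) cast aluminium block with a dark bore near each end of its flat top: 70 mm long (x), 40 wide (y), 28 high, 0.21 kg. The part to measure. It lies on the granite plate (dark slab 40 mm thick, 320 x 540 mm) in a left-right row with the bar and strip, centres 130 mm or more apart. Origin: centre of its underside, on the plate's top; z up.
- bar: Loose brass hexagonal bar lying on the granite plate, 70 mm long (x), 18 mm across flats, 18 mm high. Not to be measured, to be left alone. Origin: centre of its underside.
- strip: Loose blue flat strip lying on the granite plate, 70 mm long (x), 40 mm wide (y), 10 mm thick. Not to be measured, to be left alone. Origin: centre of its underside.
Things that resemble listed ones, but are neither listed nor needed, are in the scene too. There is more than one size of the gauge; the one meant has the size given above.

How it is judged:
On the way:
1. the gauge, still held in the fingers, is lowered over the block until its foot is pushed up to within 6 mm of the block's height (value of joint foot above 0.022 m and horizontal distance between gauge and block below 0.02 m and contact force between the fingers and gauge above 0.5 N), for 0.1 s.
At the end, for the whole second after the job is handed in: The gauge stands still and upright (within 3 degrees) astride the block, its foot presses on the block within 15 mm of the block's centre and reads the block's height, 28 mm, within 2 mm; the block lies flat, within 20 mm of where it started (value of joint foot between 0.026 and 0.03 m and contact force between foot and block above 0.3 N and horizontal distance between gauge and block below 0.015 m and angle between each of gauge, block's own z axis and vertical below 0.05 rad and distance of block from where it was at the start of the episode below 0.02 m and linear speed of gauge below 0.02 m/s); the robot touches nothing.
It fails at once if the brass bar is moved by more than 20 mm (distance of bar from where it was at the start of the episode above 0.02 m).
It fails at once if the blue strip is moved by more than 20 mm (distance of strip from where it was at the start of the episode above 0.02 m).
It fails at once if the block is pushed by more than 30 mm (distance of block from where it was at the start of the episode above 0.03 m).
It also fails if it takes over 35 s, if anything falls off the work surface, if the arm or the gripper's body presses on something with over 40 N, if the wrist force passes 120 N, or if a joint passes its speed limit or range.

## Working session

There is one attempt and no reset: what is moved stays moved. The work goes in short steps, Python scripts to look and compute and a shell command to move; the robot and the scene stay as the last step left them, time stands still between calls to the robot, and variables do not carry over. Pictures are saved under pics/ and viewed, at most 10 in all, crops included, and the job is handed in when it is done.

```bash
mkdir -p pics; cat > h.py <<'E'
import numpy as np, cv2
from plant import env
def cam(n):
    p=env.camera_params(n); K=np.array(p["K"],float); R=cv2.Rodrigues(np.array(p["rvec"],float))[0]; t=np.array(p["tvec"],float).ravel()
    return K,R,t
def ray(c,uv,z):
    K,R,t=c; d=R.T@np.linalg.solve(K,[uv[0],uv[1],1]); o=-R.T@t
    return o+d*(z-o[2])/d[2]
def proj(c,P):
    K,R,t=c; q=K@(R@np.array(P,float)+t); return q[:2]/q[2]
def save(n,im): cv2.imwrite(f"pics/{n}.png",cv2.cvtColor(im,cv2.COLOR_RGB2BGR))
E
python3 - <<'E'
from h import *
a=env.read_camera("top"); b=env.read_camera("scene")
np.savez("im0.npz",top=a,scene=b)
save("both",cv2.resize(np.vstack([a,b]),(800,1200))[:600]); save("top0",a); save("scene0",b)
for n in("top","scene"):
    K,R,t=cam(n); print(n,-R.T@t,K[0,0])
print({k:np.round(v,3) for k,v in env.observe().items()})
E
```

```text
top [ 0.40360057 -0.14720068  1.28135258] 466.9750770167349
scene [ 1.25362509 -0.71067922  1.03948233] 425.58923407843184
{'time_s': np.float64(0.1), 'joints': array([ 1.228,  0.359,  1.511, -0.   ,  1.273, -0.115]), 'joint_velocities': array([-0.001, -0.002, -0.002, -0.   ,  0.002,  0.001]), 'joint_torque': array([-0.0000e+00, -5.2865e+01, -2.7935e+01, -0.0000e+00,  5.0000e-03,
       -0.0000e+00]), 'ee_pos': array([0.135, 0.584, 0.245]), 'tcp_rot': array([-3.570e-01, -3.121e+00,  3.000e-03]), 'wrist_force': array([-0.376, -1.191,  1.205]), 'torque': array([-0.011,  0.006,  0.052]), 'grip_force': np.float64(0.0), 'grip_width': np.float64(0.085)}
```

View pics/top0.png

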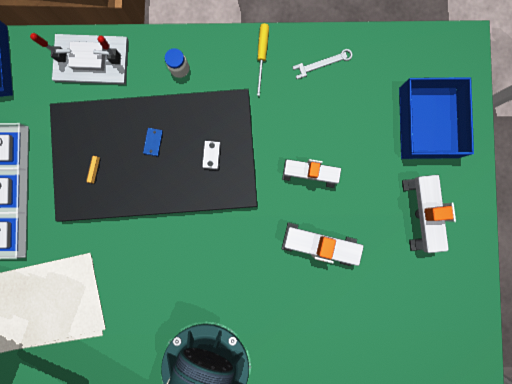

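View pics/scene0.png

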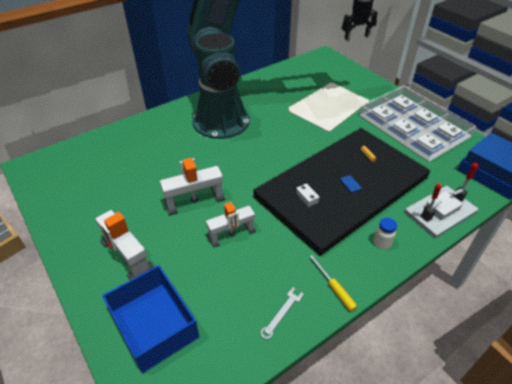

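Top view: three gauges with orange grips, at about (313,171), (324,246) and (432,214). The block is at (211,155), the strip at (153,142) and the bar at (93,169). Next I measure the sizes of each gauge to tell them apart.

```bash
python3 - <<'E'
from h import *
d=np.load("im0.npz"); im=d["top"]; sc=d["scene"]; c=cam("top"); cs=cam("scene")
hsv=cv2.cvtColor(im,cv2.COLOR_RGB2HSV)
white=((hsv[...,1]<40)&(hsv[...,2]>170)).astype(np.uint8)
org=((hsv[...,0]>4)&(hsv[...,0]<18)&(hsv[...,1]>180)&(hsv[...,2]>120)).astype(np.uint8)
def rects(m,z,mina,box):
    for k in cv2.findContours(m,cv2.RETR_EXTERNAL,cv2.CHAIN_APPROX_NONE)[0]:
        if cv2.contourArea(k)<mina: continue
        r=cv2.minAreaRect(k); x,y=r[0]
        if not(box[0]<x<box[2] and box[1]<y<box[3]): continue
        P=np.array([ray(c,p,z)[:2] for p in cv2.boxPoints(r)])
        e=[P[1]-P[0],P[2]-P[1]]; L=[np.linalg.norm(v) for v in e]; l=e[int(np.argmax(L))]
        print(np.round(r[0]),"ctr",P.mean(0).round(4),"size",np.round(np.sort(L)*1000,1),"long axis deg",round(np.degrees(np.arctan2(l[1],l[0]))%180,1))
print("gauge beams+grips z=.078"); rects(white|org,.078,300,(270,100,480,300))
print("orange z=.124"); rects(org,.124,40,(270,100,480,300))
print("block z=.068"); rects(cv2.morphologyEx(white,cv2.MORPH_CLOSE,np.ones((9,9))),.068,100,(190,130,240,180))
hs=cv2.cvtColor(sc,cv2.COLOR_RGB2HSV)
o2=((hs[...,0]>4)&(hs[...,0]<18)&(hs[...,1]>180)&(hs[...,2]>120)).astype(np.uint8)
n,_,st,ce=cv2.connectedComponentsWithStats(o2)
print([(st[i,:].tolist(),ce[i].round()) for i in range(1,n) if st[i,4]>40])
A=cv2.resize(im[140:280,270:470],(800,560),interpolation=cv2.INTER_CUBIC); save("crop",A)
E
```

```text
gauge beams+grips z=.078
[341. 250.] ctr [ 0.3166 -0.3582] size [ 53.8 105.6] long axis deg 76.5
[303. 241.] ctr [ 0.3416 -0.261 ] size [53.3 84.5] long axis deg 75.5
[438. 213.] ctr [ 0.4107 -0.6106] size [ 81.1 196.1] long axis deg 5.2
[297. 168.] ctr [ 0.5283 -0.2483] size [39.2 60.2] long axis deg 80.4
[324. 171.] ctr [ 0.5211 -0.3181] size [48.3 84.5] long axis deg 79.9
orange z=.124
[327. 248.] ctr [ 0.3262 -0.3157] size [31.6 47.6] long axis deg 164.9
[442. 213.] ctr [ 0.4088 -0.6021] size [32.  47.9] long axis deg 96.6
[314. 169.] ctr [ 0.5201 -0.2873] size [22.5 35.8] long axis deg 169.7
block z=.068
[211. 154.] ctr [ 0.568 -0.025] size [39.  69.9] long axis deg 175.1
[([184, 159, 12, 13, 119], array([189., 165.])), ([225, 203, 10, 11, 78], array([229., 208.])), ([105, 213, 19, 16, 170], array([114., 220.]))]
```

View pics/crop.png

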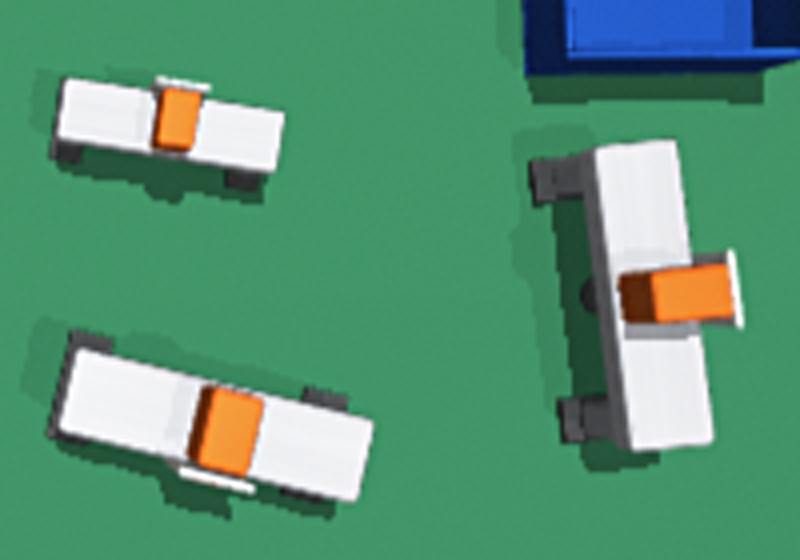

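The three candidates by their grips:
- (313,171): grip 22×36 mm and beam about 143 mm, which matches the 24×36 and 144 mm given.
- (324,246): grip 32×48 mm and beam about 190 mm, too large.
- (432,214): the same size as the second, too large.

The crop confirms that the top-left, smaller gauge is the one meant. Its grip is at (0.520, -0.287) and its y axis lies at about 80°. I'll move above it, going around the base.

```bash
python3 -m inch '[1,-28,-22,0,0,0,0, 1,-28,-22,0,0,0,0, 1,-28,-22,0,0,0,0, 1,-28,-22,0,0,0,0, 1,-28,-22,0,0,0,0, 1,-28,-22,0,0,0,0, 1,-28,-22,0,0,0,0, 1,-28,-22,0,0,0,0, 1,-28,-22,0,0,0,0, 1,-28,-22,0,0,0,0]' 40
python3 -m inch '[1,-28,-22,0,0,0,0, 1,-28,-22,0,0,0,0, 1,-28,-22,0,0,0,0, 1,-28,-22,0,0,0,0, 1,-13,-33,0,0,0,0, 1,-13,-33,0,0,0,0, 1,-13,-33,0,0,0,0, 1,-13,-33,0,0,0,0, 1,-13,-33,0,0,0,0, 1,-13,-33,0,0,0,0]'
python3 -m inch '[1,-13,-33,0,0,0,0, 1,-13,-33,0,0,0,0, 1,-13,-33,0,0,0,0, 1,-13,-33,0,0,0,0, 1,-13,-33,0,0,0,0, 1,-13,-33,0,0,0,0, 1,-13,-33,0,0,0,0, 1,0,0,0,0,0,-3.2, 1,0,0,0,0,0,0, 1,0,0,0,0,0,0]'
cat > look.py <<'E'
from h import *; import sys
from scipy.spatial.transform import Rotation as Rn
s=env.observe(); c=cam("wrist"); im=env.read_camera("wrist"); save(sys.argv[1],im); np.savez(sys.argv[1]+".npz",im=im)
p=s["ee_pos"]; R=Rn.from_rotvec(s["tcp_rot"]).as_matrix()
print("tcp",p.round(4),"y axis deg",np.degrees(np.arctan2(R[1,1],R[0,1])).round(2),"z",R[:,2].round(3),"t",s["time_s"])
hsv=cv2.cvtColor(im,cv2.COLOR_RGB2HSV)
m=((hsv[...,0]>4)&(hsv[...,0]<18)&(hsv[...,1]>180)&(hsv[...,2]>int(sys.argv[2]))).astype(np.uint8)
for k in cv2.findContours(m,cv2.RETR_EXTERNAL,cv2.CHAIN_APPROX_NONE)[0]:
    if cv2.contourArea(k)<300: continue
    r=cv2.minAreaRect(k); P=np.array([ray(c,q,.124) for q in cv2.boxPoints(r)])
    e=[P[1]-P[0],P[2]-P[1]]; L=[np.linalg.norm(v) for v in e]; l=e[int(np.argmax(L))]
    print(np.round(r[0]),P.mean(0).round(4),(np.sort(L)*1000).round(1),"long deg",round(np.degrees(np.arctan2(l[1],l[0]))%180,1),"tool shift mm",(R.T@(P.mean(0)-p)*1000).round(1))
E
python3 look.py w1 120
```

```text
time_s: 0.93
ee_pos: [0.3591, 0.3053, 0.2451]
tcp_rot: [-0.357, -3.121, 0.0]
wrist_force: [-0.5, -0.2, 0.2]
grip_width: 0.0852
grip_force: 0.0
time_s: 1.77
ee_pos: [0.4787, -0.0163, 0.2451]
tcp_rot: [-0.357, -3.121, -0.0]
wrist_force: [-0.4, 0.6, -0.7]
grip_width: 0.0854
grip_force: 0.0
time_s: 2.6
ee_pos: [0.515, -0.2599, 0.2447]
tcp_rot: [-0.273, -3.128, -0.002]
wrist_force: [-0.4, 0.1, 0.2]
grip_width: 0.0854
grip_force: 0.0
tcp [ 0.515  -0.2599  0.2447] y axis deg 80.02 z [-0.001  0.001 -1.   ] t 2.6
```

View pics/w1.png

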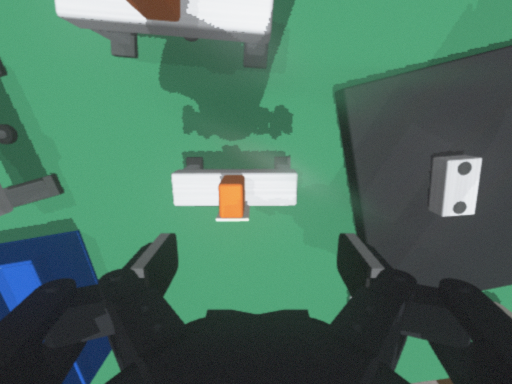

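The wrist view shows the gauge's orange grip at about (232,199), with its bright top face below the darker side face, and the block at (456,184). The orange mask missed it, so I check the colour.

```bash
python3 - <<'E'
from h import *
im=np.load("w1.npz")["im"]; h=cv2.cvtColor(im,cv2.COLOR_RGB2HSV)
print([h[r,232].tolist() for r in range(168,224,4)])
c=cam("wrist")
m=((h[...,0]<18)&(h[...,1]>180)&(h[...,2]>200)).astype(np.uint8); m[:,:200]=0;m[:,260:]=0;m[:165]=0;m[225:]=0
k=max(cv2.findContours(m,0,1)[0],key=cv2.contourArea); r=cv2.minAreaRect(k); print(r,cv2.boundingRect(k))
P=np.array([ray(c,q,.124) for q in cv2.boxPoints(r)]);print(P.round(4),P.mean(0).round(4))
w=((h[...,1]<60)&(h[...,2]>150)).astype(np.uint8)
w=cv2.morphologyEx(w,cv2.MORPH_CLOSE,np.ones((15,15))); 
for k in cv2.findContours(w[:,400:],0,1)[0]:
    if cv2.contourArea(k)>1000: print(cv2.minAreaRect(k),cv2.boundingRect(k))
E
```

```text
[[74, 76, 108], [150, 4, 130], [11, 137, 125], [10, 140, 126], [11, 173, 211], [15, 167, 243], [15, 169, 243], [16, 170, 243], [15, 168, 243], [15, 170, 243], [14, 174, 241], [14, 176, 241], [13, 175, 238], [51, 8, 238]]
((241.0, 214.0), (0.0, 0.0), 0.0) (241, 214, 1, 1)
[[ 0.5356 -0.2797  0.124 ]
 [ 0.5356 -0.2797  0.124 ]
 [ 0.5356 -0.2797  0.124 ]
 [ 0.5356 -0.2797  0.124 ]] [ 0.5356 -0.2797  0.124 ]
((61.45342254638672, 186.94247436523438), (34.28426742553711, 61.659339904785156), 6.009006023406982) (42, 158, 40, 59)
```

```bash
python3 - <<'E'
from h import *
from scipy.spatial.transform import Rotation as Rn
im=np.load("w1.npz")["im"]; h=cv2.cvtColor(im,cv2.COLOR_RGB2HSV); c=cam("wrist"); s=env.observe()
R=Rn.from_rotvec(s["tcp_rot"]).as_matrix(); p=s["ee_pos"]
def go(m,z,n):
    k=max(cv2.findContours(m.astype(np.uint8),0,1)[0],key=cv2.contourArea); r=cv2.minAreaRect(k)
    P=np.array([ray(c,q,z) for q in cv2.boxPoints(r)]); e=[P[1]-P[0],P[2]-P[1]]; L=[np.linalg.norm(v) for v in e]; l=e[int(np.argmax(L))]
    print(n,np.round(r[0],1),P.mean(0).round(4),(np.sort(L)*1000).round(1),"long",np.degrees(np.arctan2(l[1],l[0])).round(1)%180,"shift",(R.T@(P.mean(0)-p)*1000).round(1))
m=(h[...,0]<22)&(h[...,1]>110)&(h[...,2]>200); m[:150]=0; go(m,.124,"grip")
w=((h[...,1]<60)&(h[...,2]>130))
print(h[185,426:486:3,2])
for v in (150,190,215):
    w=((h[...,1]<60)&(h[...,2]>v)).astype(np.uint8); w[:,:400]=0; go(cv2.morphologyEx(w,cv2.MORPH_CLOSE,np.ones((15,15))),.068,"block")
for n in ((.568,-.025,.068),): print(proj(c,n))
E
```

```text
grip [230.5 200.5] [ 0.5204 -0.2872  0.124 ] [22.  33.6] long 169.2 shift [-10.3 -26.7 120.8]
[ 69  66  99  94  98  95 135 226 228 229 227 226 227 226 230 229 236 231
  77  77]
block [461.5 186.9] [ 0.5677 -0.0249  0.068 ] [40.  74.4] long 174.7 shift [-11.7 239.8 177. ]
block [461.7 186.5] [ 0.5672 -0.0246  0.068 ] [38.6 73. ] long 174.9 shift [-11.2 240.  177. ]
block [461.8 187. ] [ 0.5677 -0.0245  0.068 ] [37.1 71.7] long 175.1 shift [-11.7 240.2 177. ]
[461.2805836  188.19267773]
```

The grip is at (0.5204, -0.2872) and the block at (0.5677, -0.0248) with yaw about -5°. Both cameras agree. I move over the grip and descend to TCP z of about 0.102.

```bash
python3 -m inch '[1,-10.3,-26.7,0,0,0,0, 1,0,0,24,0,0,0, 1,0,0,24,0,0,0, 1,0,0,24,0,0,0, 1,0,0,24,0,0,0, 1,0,0,24,0,0,0, 1,0,0,15,0,0,0, 1,0,0,8,0,0,0, 1,0,0,0,0,0,0, 1,0,0,0,0,0,0]' 40
python3 look.py w2 200
```

```text
time_s: 3.48
ee_pos: [0.5213, -0.2875, 0.1027]
tcp_rot: [-0.269, -3.13, -0.0]
wrist_force: [-0.3, 0.2, 0.8]
grip_width: 0.0855
grip_force: 0.0
tcp [ 0.5213 -0.2875  0.1027] y axis deg 80.18 z [-0.  0. -1.] t 3.4833
```

View pics/w2.png

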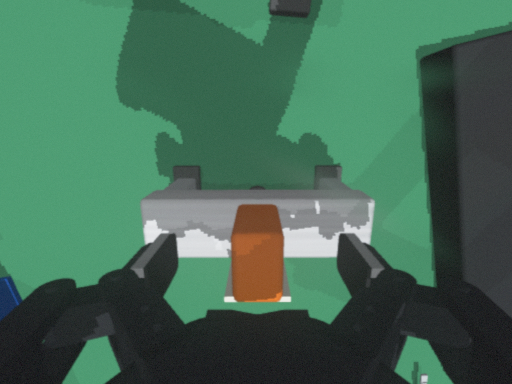

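The grip, at about (258,252), is centred between the open fingers. I close on it, then lift about 110 mm.

```bash
python3 -m inch '[-1,0,0,0,0,0,0, -1,0,0,0,0,0,0, -1,0,0,0,0,0,0, -1,0,0,0,0,0,0, -1,0,0,0,0,0,0, -1,0,0,0,0,0,0, -1,0,0,0,0,0,0, -1,0,0,0,0,0,0, -1,0,0,0,0,0,0, -1,0,0,0,0,0,0]' 50
python3 -m inch '[-1,0,0,-8,0,0,0, -1,0,0,-16,0,0,0, -1,0,0,-16,0,0,0, -1,0,0,-16,0,0,0, -1,0,0,-16,0,0,0, -1,0,0,-16,0,0,0, -1,0,0,-16,0,0,0, -1,0,0,-6,0,0,0, -1,0,0,0,0,0,0, -1,0,0,0,0,0,0]'
python3 look.py w3 200
```

```text
time_s: 4.37
ee_pos: [0.5213, -0.2883, 0.1027]
tcp_rot: [0.27, 3.13, -0.0]
wrist_force: [0.3, 1.2, 5.2]
grip_width: 0.0236
grip_force: 54.7
time_s: 5.2
ee_pos: [0.5206, -0.288, 0.2116]
tcp_rot: [-0.27, -3.129, -0.001]
wrist_force: [-0.3, -0.1, -6.1]
grip_width: 0.0236
grip_force: 53.5
tcp [ 0.5206 -0.288   0.2116] y axis deg 80.15 z [-0.001  0.    -1.   ] t 5.2
```

View pics/w3.png

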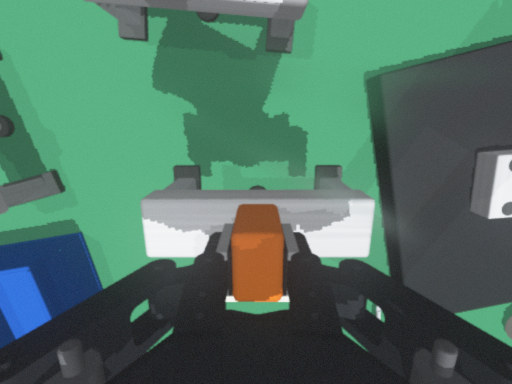

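The gauge is held: the opening is 23.6 mm, the load is 6 N, and the beam is still level in view. I carry it over the block and turn it by 5°.

```bash
python3 -m inch '[-1,0,12,0,0,0,0, -1,0,24,0,0,0,0, -1,0,32,0,0,0,0, -1,0,36,0,0,0,0, -1,0,36,0,0,0,0, -1,0,36,0,0,0,0, -1,0,36,0,0,0,0, -1,0,30,0,0,0,0, -1,0,18,0,0,0,0, -1,-2,7.5,0,0,0,0]'
python3 -m inch '[-1,0,0,0,0,0,-2.4, -1,0,0,0,0,0,-2.4, -1,0,0,0,0,0,0, -1,0,0,0,0,0,0]'
python3 look.py w4 200
python3 - <<'E'
from h import *
from scipy.spatial.transform import Rotation as Rn
im=env.read_camera("top"); b=env.read_camera("scene"); s=env.observe(); R=Rn.from_rotvec(s["tcp_rot"]).as_matrix()
print("shift to block",(R.T@(np.array([.5686,-.0248,.14])-s["ee_pos"])*1000).round(1))
w=cv2.imread("pics/w4.png")[:,:,::-1]
save("p4",np.hstack([cv2.resize(w,(400,300)),cv2.resize(b[130:250,230:390],(400,300),interpolation=cv2.INTER_CUBIC)]))
E
```

```text
time_s: 6.08
ee_pos: [0.5676, -0.021, 0.211]
tcp_rot: [-0.265, -3.127, -0.003]
wrist_force: [0.3, -0.2, -5.1]
grip_width: 0.0233
grip_force: 53.5
time_s: 6.42
ee_pos: [0.5683, -0.0251, 0.2115]
tcp_rot: [-0.141, -3.137, 0.0]
wrist_force: [0.6, -0.6, -4.7]
grip_width: 0.0231
grip_force: 53.4
tcp [ 0.5683 -0.0251  0.2115] y axis deg 84.87 z [-0.002  0.    -1.   ] t 6.4167
[258. 267.] [ 0.6319 -0.0303  0.124 ] [39.3 67.1] long deg 176.2 tool shift mm [-63.9   0.5  87.4]
shift to block [ 0.   0.6 72. ]
```

View pics/p4.png

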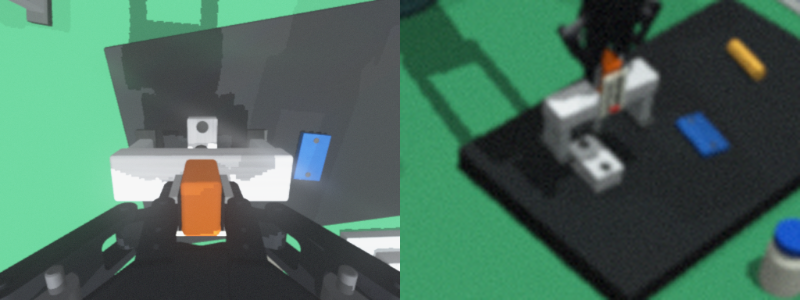

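In the wrist view the block's end, at (202,130), is centred between the legs, and the scene view shows the gauge above the block. I lower it to about 7 mm above the plate, then finish slowly. Contact is expected at TCP z of about 0.143.

```bash
python3 -m inch '[-1,0,0.5,8,0,0,0, -1,0,0,10,0,0,0, -1,0,0,10,0,0,0, -1,0,0,10,0,0,0, -1,0,0,8,0,0,0, -1,0,0,6,0,0,0, -1,0,0,5,0,0,0, -1,0,0,4,0,0,0, -1,0,0,1,0,0,0, -1,0,0,0,0,0,0]'
python3 -m inch '[-1,0,0,1,0,0,0, -1,0,0,1,0,0,0, -1,0,0,1,0,0,0, -1,0,0,1,0,0,0, -1,0,0,0,0,0,0, -1,0,0,0,0,0,0, -1,0,0,0,0,0,0]'
```

```text
time_s: 7.4
ee_pos: [0.5688, -0.0245, 0.1501]
tcp_rot: [-0.138, -3.138, 0.0]
wrist_force: [0.2, 0.3, -3.3]
grip_width: 0.0233
grip_force: 53.6
time_s: 7.98
ee_pos: [0.5692, -0.0246, 0.1465]
tcp_rot: [0.138, 3.138, -0.0]
wrist_force: [0.9, 0.9, -3.5]
grip_width: 0.0231
grip_force: 53.6
```

The spring is taking load: the weight reading fell from about 6 N to 3.4 N. I continue to the plate.

```bash
python3 -m inch '[-1,0,0,1,0,0,0, -1,0,0,1,0,0,0, -1,0,0,0.7,0,0,0, -1,0,0,0,0,0,0, -1,0,0,0,0,0,0, -1,0,0,0,0,0,0]'
python3 -m inch '[-1,0,0,0.5,0,0,0, -1,0,0,0.5,0,0,0, -1,0,0,0,0,0,0, -1,0,0,0,0,0,0]'; python3 look.py w5 200
```

```text
time_s: 8.48
ee_pos: [0.5692, -0.0246, 0.1437]
tcp_rot: [0.138, 3.138, -0.0]
wrist_force: [1.3, -0.5, -3.5]
grip_width: 0.0233
grip_force: 53.6
time_s: 8.82
ee_pos: [0.5692, -0.0245, 0.1428]
tcp_rot: [0.138, 3.138, -0.0]
wrist_force: [1.7, 0.6, -1.6]
grip_width: 0.0233
grip_force: 53.9
tcp [ 0.5692 -0.0245  0.1428] y axis deg 84.95 z [ 0.001 -0.    -1.   ] t 8.8167
[257. 273.] [ 0.5951 -0.0275  0.124 ] [28.9 38.3] long deg 178.3 tool shift mm [-26.1  -0.7  18.8]
```

The load is starting to transfer at the expected height. I go 0.5 mm lower, open while staying still, then rise.

```bash
python3 -m inch '[-1,0,0,0.5,0,0,0, -1,0,0,0,0,0,0, -1,0,0,0,0,0,0]'
python3 -m inch '[-0.3,0,0,0,0,0,0, 0.2,0,0,0,0,0,0, 0.2,0,0,0,0,0,0, 0.2,0,0,0,0,0,0, 0.2,0,0,0,0,0,0, 0.2,0,0,0,0,0,0, 0.2,0,0,0,0,0,0]' 20
python3 look.py w6 200
python3 - <<'E'
from h import *
b=env.read_camera("scene"); w=cv2.imread("pics/w6.png")[:,:,::-1]
save("p6",np.hstack([cv2.resize(w,(400,300)),cv2.resize(b[130:250,230:390],(400,300),interpolation=cv2.INTER_CUBIC)]))
E
```

```text
time_s: 9.12
ee_pos: [0.5693, -0.0245, 0.1427]
tcp_rot: [0.138, 3.138, -0.0]
wrist_force: [0.1, 1.6, 5.0]
grip_width: 0.0234
grip_force: 54.8
time_s: 9.7
ee_pos: [0.5689, -0.0246, 0.142]
tcp_rot: [-0.139, -3.138, 0.0]
wrist_force: [0.2, -0.5, 0.0]
grip_width: 0.051
grip_force: 0.0
tcp [ 0.5689 -0.0246  0.142 ] y axis deg 84.95 z [-0. -0. -1.] t 9.7
[258. 288.] [ 0.6052 -0.028   0.124 ] [19.5 28.5] long deg 85.0 tool shift mm [-36.5  -0.2  18. ]
```

View pics/p6.png

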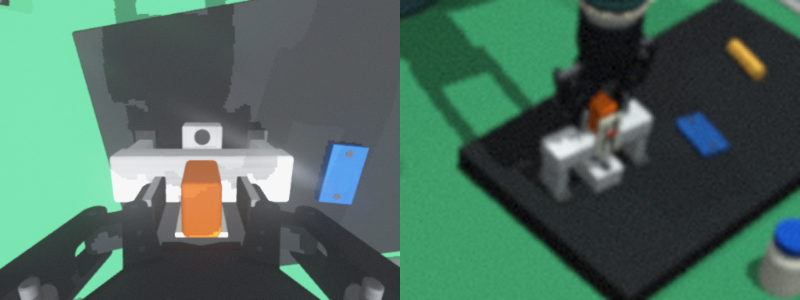

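The gauge stands free astride the block, with the block showing at (202,137), and the fingers are open at 51 mm. I open a little more, rise straight up, then check.

```bash
python3 -m inch '[0.5,0,0,-5,0,0,0, 0.5,0,0,-12,0,0,0, 0.5,0,0,-20,0,0,0, 0.5,0,0,-25,0,0,0, 0.5,0,0,-25,0,0,0, 0.5,0,0,-25,0,0,0, 0.5,0,0,-15,0,0,0, 0.5,0,0,0,0,0,0, 0.5,0,0,0,0,0,0, 0.5,0,0,0,0,0,0]'
python3 - <<'E'
from h import *
b=env.read_camera("scene"); w=env.read_camera("wrist"); c=cam("wrist")
h=cv2.cvtColor(w,cv2.COLOR_RGB2HSV); m=((h[...,0]<22)&(h[...,1]>110)&(h[...,2]>200)).astype(np.uint8)
for k in cv2.findContours(m,0,1)[0]:
    if cv2.contourArea(k)>400:
        r=cv2.minAreaRect(k); P=np.array([ray(c,q,.164) for q in cv2.boxPoints(r)]); print(r,P.mean(0).round(4),[round(np.linalg.norm(P[i+1]-P[i])*1000,1) for i in (0,1)])
save("p7",np.hstack([cv2.resize(w,(400,300)),cv2.resize(b[130:250,230:390],(400,300),interpolation=cv2.INTER_CUBIC)]))
E
```

```text
time_s: 10.63
ee_pos: [0.5683, -0.0245, 0.2684]
tcp_rot: [-0.138, -3.137, -0.0]
wrist_force: [-1.1, 0.3, -0.9]
grip_width: 0.064
grip_force: 0.0
((257.0, 195.0), (36.0, 24.0), 90.0) [ 0.5675 -0.0253  0.164 ] [np.float64(21.3), np.float64(33.7)]
((501.8493347167969, 122.33364868164062), (9.120267868041992, 59.52495193481445), 19.536653518676758) [0.5228 0.1849 0.164 ] [np.float64(45.8), np.float64(8.0)]
```

View pics/p7.png

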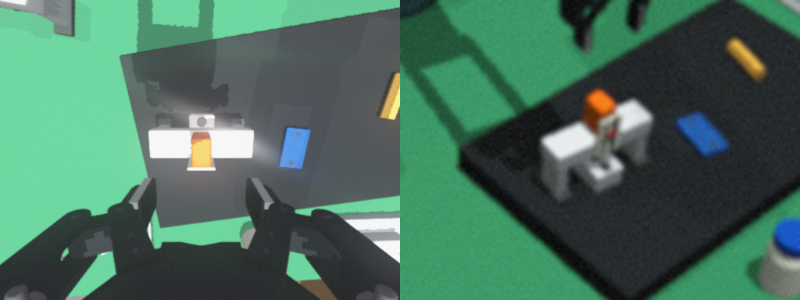

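The gauge stands upright with its grip at (0.5675, -0.0253), within 1 mm of the block's centre at (0.5677, -0.0248). The gripper is clear, and the strip and bar have not moved. I hand the job in.

```bash
python3 -c "
from plant import env
print(env.job_done())"
```

```text
the job is handed in; nothing more can be done
None
```

The bridge gauge was lowered in hand onto the granite, astride the silver block and within about 1 mm of its measured centre, then released and the job handed in at about 11 s; the final pictures show it upright and the bar and strip in place, but the foot's reading could not be read directly and no verdict was returned.

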